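# Trace the calibration dots on a pen display

### The arm

A 6-joint arm with a two-finger parallel gripper is mounted at the origin on the work surface. World frame = base frame: x ahead of the robot, y to its left, z up, the work surface at z = 0. Lengths are in mm, angles in degrees, forces in N, time in s.
With the tool pointing down it reaches from about 325 to 925 mm from the base axis. Payload 3.1 kg.
Tool frame: the origin (TCP) lies between the finger pads, 19 mm behind the fingertips; this is the grasp point; z points along the fingers, y is the line along which they close (so a half turn about z gives the same grasp; the last joint's range is limited). The gripper opens to 85 mm and grips with 20 to 120 N. Pads are 22 mm wide; open, the fingers measure 114 mm over their backs; the gripper's body (76 mm by 85 mm) begins 54 mm behind the grasp point. The pads swing forward as they close: fully open they stand 13 mm farther back than shut.
Start: joints at [62.154, 12.427, 92.441, -0, 75.132, -6.429], TCP at [228.205, 581.861, 250] pointing down, gripper open.
Joint ranges: [-157.48, 157.48], [-44.54, 120.13], [17.64, 146.25], [-64.5, 244.5], [7.68, 150.69], [-147.95, 147.95]. Speed limits (degrees/s): [159.86, 159.86, 180, 180, 180, 180].

### API

Orientations are given as [roll, pitch, yaw] about the fixed x, y, z axes, in that order (R = Rz(yaw) Ry(pitch) Rx(roll)).
In Python, from station import * gives the robot as it stands. Calls block until the motion is done:
- goto(position, orientation): joint-space move of the TCP to a pose.
- move_l(position, attitude=None, speed=150): straight line of the TCP; attitude=None keeps the orientation; speed is the mean speed in mm/s.
- move_j(angles): joint-space move.
- grip(opening, squeeze=None): finger opening in mm; squeeze is the grip in N (None keeps the last); returns when the fingers have stopped.
- wait(seconds).
- solve_ik(position, orientation): joint angles nearest the present ones, or None.
- get_obs(): the state.
- get_image(name): name is "side" or "top" or "wrist"; returns the picture (400x640x3 uint8, red, green, blue); there is no depth.
- get_calibration(name): a dict with "fx", "fy", "cx", "cy" (pixels), "R" (3x3) and "t" (3): a world point X has camera coordinates R X + t; the wrist camera has in their place "mount" (4x4, takes a point from camera to tool coordinates, whose origin is the TCP and whose axes are the flange's). Camera axes: x right, y down, z forward; pixel columns grow to the right and rows downward; lengths in mm; the calibration is good to about 2 mm. A picture is of the moment at which its call begins: read the wrist's pose just before it. get_calibration takes no time and is no camera call.
A pose or a line that the arm cannot do raises Unreachable and nothing moves.
- sign_off(): hands the job in; it is judged then, once.
Trained networks look in the newest picture that a camera, given by its name, has taken for a name from the list of things; names that differ only in an ending like _2 or _b are one class to them, and where a whole thing is asked for, a point or a joint stands for the part that bears it (a point fixed in the world has none). Each returns a list of dicts, best first, with "score" (0 to 1); they miss things now and then, are a little off and sometimes report something else, mostly with a low value. They report only what shows in the picture. A call takes as long as a camera call.
- spot_in(name, camera): "extent" ([centre column, centre row, width, height] in pixels, round what is visible of it).
- regions_of(name, camera): "region" (400x640 bool, what is visible of it) and "extent" ([centre column, centre row, width, height] in pixels, round what is visible of it).
The state is a dict: "t": time; "joint_pos": joint angles; "qvel": joint speeds; "effort": joint torques, N m; "tcp_pos": TCP position; "ee_rot": TCP orientation; "wrist_force": force on the tool from outside, world axes, zero at the start; "moment": the same for the moment, N m; "grip_width": finger opening in mm; "grip_force": force on a finger pad.
Only numpy, scipy, OpenCV 4.12 (cv2) and the standard library are available. Lean on these libraries where they do the work, as an engineer would, in place of code of your own. Each camera call takes 0.05 s, during which the arm holds its last target. There are 200 camera calls.

### The job

Calibrate the pen display's touch screen: bring a fingertip straight down onto the green dot, then slide it in one unbroken, light stroke along the row through the three blue dots to the red dot, and there lift straight up and stay clear. Keep touching the screen all the way without pressing it down to its stop, do not shift or lift the display, and leave the other things on the desk where they are.

Things in the scene. Friction and masses are not known exactly. Their poses are not given: they have to be found in the camera images.
- tablet: Pen display lying flat and loose on the desk, about 2 kg: grey frame 210 (x) x 320 (y) x 22 mm high, turned up to 20 degrees from the robot's axes. Origin at the centre of its underside, y along its long side, z up. A pale screen, 150 (x) x 270 (y) mm, is centred on it and stands 6 mm proud of the frame: its top is 28 mm above the desk when untouched.
- screen (a joint): How far the screen is pressed down, in m: 0 untouched, 0.006 at its stop. The whole screen sinks level on springs: it starts to give at about 0.3 N and then takes 1 N per mm, about 6 N at the stop; it springs back when released. A light touch is 1 to 5 mm; below 0.3 mm the contact counts as lost, and above 5.5 mm as pressed to the stop.
- screen_top (a point): Centre of the screen's top face; sinks with it. The screen shows five flat dots (a picture, nothing to feel). They lie 50 mm apart along the display's y axis, each up to 30 mm to either side of its middle line.
- dot_green: Green dot, 24 mm across, shown on the screen at one end of the row (either end): where the stroke starts. Origin at its centre, about 0.5 mm above the untouched screen. A dot counts as traced when the point midway between the finger pads passes over it (within 15 mm of its centre, seen from above) while a fingertip touches the screen: fingers shut and pointing down do this best.
- dot_red: Red dot, 24 mm across, shown at the other end of the row: where the stroke ends. Origin at its centre, about 0.5 mm above the untouched screen.
- dot_left: Blue dot, 24 mm across, shown on the screen: of the three, the one nearest the +y end of the display. Origin at its centre, about 0.5 mm above the untouched screen. Take the blue dots in the order in which they lie from green to red: the one beside the green dot first.
- dot_middle: Blue dot, 24 mm across, shown on the screen: of the three, the middle one. Origin at its centre, about 0.5 mm above the untouched screen.
- dot_right: Blue dot, 24 mm across, shown on the screen: of the three, the one nearest the -y end of the display. Origin at its centre, about 0.5 mm above the untouched screen.
- stylus: Black pen, 150 x 12 x 11 mm, lying on the frame's edge that is farther from the robot, along the display's y. Not to be moved. Origin at the centre of its underside.
- eraser: White and blue eraser, 18 x 40 x 12 mm, lying on the frame's edge nearer the robot. Not to be moved. Origin at the centre of its underside.
- mug: White mug, 80 mm across and 95 mm high, with a handle, standing beside the display's +y end. Not to be moved. Origin at the centre of its foot.
- stapler: Red and black stapler, 130 x 36 x 50 mm, beside the display's -y end. Not to be moved. Origin at the centre of its underside.
- mouse: White computer mouse, 110 x 62 x 38 mm, beyond the stapler. Not to be moved. Origin at the centre of its underside.
- tape: Yellow roll of tape, 60 mm across, 18 mm high, lying flat beyond the display's far edge. Not to be moved. Origin at the centre of its underside.

How it is judged:
By the outcome, as a careful person would: the job done as asked, in the order asked, and still so for the second after the job is handed in, with the robot touching nothing.
It also fails if it takes over 48 s, if anything falls off the work surface, if the arm or the gripper's body presses on something with over 40 N, if the wrist force passes 120 N, or if a joint passes its speed limit or range.

## Working session

There is one attempt and no reset: what is moved stays moved. The work goes in short steps, each a Python script; the robot and the scene stay as the last script left them, time stands still between calls to the robot, and variables do not carry over. Pictures are saved under pics/ and viewed, at most 10 in all, crops included, and the job is handed in when it is done.

```bash
mkdir -p pics; cat > h.py <<'E'
from station import *
import numpy as np, cv2
def ray_plane(cam,uv,z):
    c=get_calibration(cam);R=np.array(c["R"]);t=np.array(c["t"])
    d=R.T@np.array([(uv[0]-c["cx"])/c["fx"],(uv[1]-c["cy"])/c["fy"],1]);o=-R.T@t
    return o+d*(z-o[2])/d[2]
def save(cam,name):
    im=get_image(cam);cv2.imwrite("pics/"+name,im[:,:,::-1]);return im
E
python3 - <<'E'
from h import *
save("top","top.png");
for n,z in dict(dot_green=28,dot_left=28,dot_middle=28,dot_right=28,dot_red=28,screen=28,tablet=22,stylus=30,eraser=30,mug=50,stapler=25,tape=9).items():
    for r in spot_in(n,"top")[:4]:
        print(n,round(r["score"],2),np.round(r["extent"],1),np.round(ray_plane("top",r["extent"][:2],z),1))
o=get_obs();print(o["t"],o["tcp_pos"],o["ee_rot"],o["wrist_force"],o["grip_width"])
E
```

```text
dot_left 0.48 [309.3 200.9   9.    9.2] [561.1   2.7  28. ]
dot_middle 0.64 [331.4 203.2   5.8   7.4] [554.1 -57.9  28. ]
dot_red 0.52 [241.6 208.7  38.5  32.4] [541.6 189.3  28. ]
dot_red 0.44 [291.1 195.9   9.1   5.5] [575.3  52.6  28. ]
screen 0.84 [330.6 198.  100.8  61.4] [568.4 -55.8  28. ]
tablet 0.71 [332.4 196.6 120.9  87.1] [572.3 -60.9  22. ]
stylus 0.68 [345.9 164.6  44.3   7.5] [659.5 -98.9  30. ]
eraser 0.66 [360.1 228.8  16.4   9.8] [ 483.4 -135.2   30. ]
mug 0.73 [331.7 197.4 101.2  61.3] [569.4 -58.5  50. ]
mug 0.62 [237.6 208.5  42.2  32.2] [542.2 196.1  50. ]
mug 0.18 [310.2 146.2  22.1  20.3] [708.8  -2.   50. ]
stapler 0.93 [411.6 182.8  23.5  47.7] [ 607.7 -278.4   25. ]
tape 0.68 [310.2 145.2  21.8  22.9] [717.3  -0.8   9. ]
0.65 [228.19516018 581.87330461 250.03422272] [ 1.79997530e+02 -1.08706278e-03  1.58582577e+02] [ 0.07568328 -0.526096    0.0699255 ] 85.52415078966659
```

View pics/top.png

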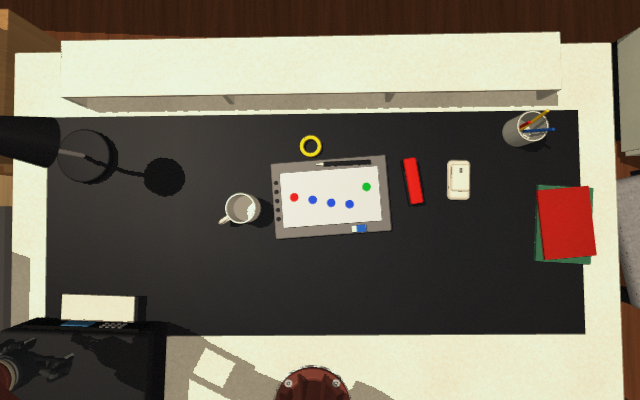

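The top view shows the display at about (331,197). The dots run red (294,197), blue (312,200), (331,203) and (349,204), green (366,187), so the stroke starts at the -y end. Next I shut the fingers and look from closer with the wrist camera.

```bash
cat >> h.py <<'E'
from scipy.spatial.transform import Rotation as Ro
def dots(im,minA):
    hsv=cv2.cvtColor(im,cv2.COLOR_RGB2HSV);out=[]
    for n,lo,hi in (("red",172,8),("green",45,80),("blue",100,130)):
        H,S,V=cv2.split(hsv); m=((H>=lo)|(H<=hi)) if lo>hi else ((H>=lo)&(H<=hi))
        m=(m&(S>120)&(V>70)).astype(np.uint8)
        k,_,st,c=cv2.connectedComponentsWithStats(m)
        out+=[(n,c[i],st[i]) for i in range(1,k) if st[i][4]>=minA]
    return out
def wrist_plane(o,uv,z):
    c=get_calibration("wrist");M=np.array(c["mount"]);R=Ro.from_euler("xyz",o["ee_rot"],degrees=True).as_matrix()
    d=R@M[:3,:3]@np.array([(uv[0]-c["cx"])/c["fx"],(uv[1]-c["cy"])/c["fy"],1]);p=R@M[:3,3]+np.array(o["tcp_pos"])
    return p+d*(z-p[2])/d[2]
E
python3 - <<'E'
from h import *
im=get_image("top")
for n,c,s in dots(im,15):
    if 260<c[0]<400 and 150<c[1]<240: print("top",n,np.round(c,1),s[4],np.round(ray_plane("top",c,28),1))
print(get_calibration("wrist"))
grip(0,20)
goto([500,-55,330],[180,0,180]); wait(0.3)
o=get_obs();print(o["t"],o["tcp_pos"],o["ee_rot"],o["wrist_force"],o["grip_width"])
im=save("wrist","w1.png")
for n,c,s in dots(im,60): print("wrist",n,np.round(c,1),s[2:],np.round(wrist_plane(o,c,28),1))
for n in ("dot_green","dot_left","dot_middle","dot_right","dot_red"):
    print(n,[(round(r["score"],2),np.round(r["extent"])) for r in spot_in(n,"wrist")[:3]])
E
```

```text
top red [293.7 196.9] 55 [572.4  45.6  28. ]
top green [366.2 186.4] 52 [ 599.2 -153.6   28. ]
top blue [312.3 199.3] 52 [565.4  -5.6  28. ]
top blue [330.6 202.3] 51 [556.5 -55.8  28. ]
top blue [349.1 203.7] 50 [ 552.3 -106.4   28. ]
top blue [361. 228.] 63 [ 485.5 -137.9   28. ]
{'fx': 314.2762256104797, 'fy': 314.2762256104797, 'cx': 316.52499297638985, 'cy': 198.9041390977684, 'mount': array([[ 6.51022105e-06, -9.60127713e-01, -2.79561754e-01,
         7.13116674e+01],
       [ 9.99999515e-01,  2.81581952e-04, -9.43778661e-04,
        -1.13695934e+00],
       [ 9.84867592e-04, -2.79561612e-01,  9.60127250e-01,
        -1.24737455e+02],
       [ 0.00000000e+00,  0.00000000e+00,  0.00000000e+00,
         1.00000000e+00]])}
4.2417 [500.06597014 -54.65473722 329.94176249] [ 1.79996121e+02 -4.62025286e-03 -1.79963676e+02] [-0.79001956  0.29392047  0.93239087] -0.3137281754014257
wrist red [158.1 241.1] [  48   86 2242] [ 617.3 -289.    28. ]
wrist red [385.7 212.6] [ 17  16 202] [572.7  43.2  28. ]
wrist green [247.6 229.7] [ 16  14 180] [ 599.1 -156.1   28. ]
wrist blue [253.7 152. ] [ 20  15 267] [ 486.2 -141.    28. ]
wrist blue [279.  198.9] [ 17  15 194] [ 552.4 -109.    28. ]
wrist blue [314.7 201.6] [ 16  15 187] [556.4 -58.4  28. ]
wrist blue [350.5 207.5] [ 16  14 179] [565.2  -7.5  28. ]
dot_green [(0.57, array([248., 230.,  14.,   9.]))]
dot_left [(0.64, array([277., 198.,  14.,  10.])), (0.54, array([352., 208.,  18.,  15.])), (0.51, array([318., 200.,  19.,  15.]))]
dot_middle [(0.76, array([316., 201.,  14.,  16.])), (0.65, array([ 83., 237.,  59.,  73.]))]
dot_right [(0.67, array([279., 199.,  18.,  18.]))]
dot_red [(0.57, array([386., 213.,  17.,  16.]))]
```

View pics/w1.png

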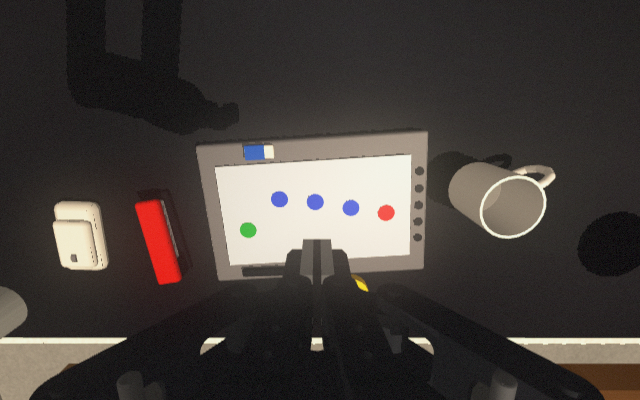

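The wrist view shows green (248,230), blue (279,199), (315,202) and (350,208), red (386,213). This agrees with the top view to about 2.5 mm, so I average the two. I move above green, tare the force, and come down in steps.

```bash
cat >> h.py <<'E'
P=[(599.2,-154.9),(552.4,-107.7),(556.5,-57.1),(565.3,-6.5),(572.5,44.4)]
def force(n=10):
    a=[]
    for _ in range(n): wait(0.02);a.append(get_obs()["wrist_force"])
    return np.mean(a,0),np.std(a,0)
E
python3 - <<'E'
from h import *
goto([*P[0],90],[180,0,180]);wait(.3)
move_l([*P[0],52],speed=60);wait(.2)
f0,s=force();np.save("f0.npy",f0);print(get_obs()["tcp_pos"],f0,s)
for z in (48,46,45,44):
    move_l([*P[0],z],speed=20);wait(.1);f,s=force();o=get_obs()
    print(z,round(o["t"],2),np.round(o["tcp_pos"],2),np.round(f-f0,2),np.round(s,2))
    if f[2]-f0[2]>2.5: break
E
```

```text
[ 599.41791513 -154.99092312   52.37403418] [ 0.1276525  -0.09925652  0.18876998] [0.50398975 0.51169892 0.35948154]
48 7.68 [ 599.25 -154.9    48.05] [ 0.1  -0.09 -0.18] [0.5  0.32 0.45]
46 8.2 [ 599.49 -155.02   46.23] [0.27 0.03 0.94] [0.66 0.34 0.48]
45 8.72 [ 599.49 -154.99   45.2 ] [ 1.16 -0.23  2.04] [0.43 0.46 0.53]
44 9.23 [ 599.49 -155.03   44.2 ] [ 1.32 -0.24  2.63] [0.35 0.36 0.33]
```

Contact comes at z ≈ 47 as predicted, and the tip now presses about 2.8 mm deep. I run the stroke at this height and check the force at each dot.

```bash
python3 - <<'E'
from h import *
f0=np.load("f0.npy");z=44.
for p in P[1:]:
    move_l([*p,z],speed=40);f,s=force(12);o=get_obs();fz=f[2]-f0[2]
    print(round(o["t"],2),np.round(o["tcp_pos"],2),np.round(f-f0,2),z)
    if fz<1.7: z-=.5
    if fz>4.2: z+=.5
E
```

```text
11.24 [ 552.38 -107.69   43.93] [ 1.29 -0.84  2.79] 44.0
12.86 [556.46 -56.92  43.96] [-0.25  0.04  3.01] 44.0
14.49 [565.28  -6.32  44.  ] [-0.06  0.    3.06] 44.0
16.12 [572.48  44.56  43.99] [-0.42 -0.32  3.07] 44.0
```

```bash
python3 - <<'E'
from h import *
move_l([*P[-1],150],speed=60);move_l([*P[-1],330],speed=150)
goto([500,-55,330],[180,0,180]);wait(.3)
o=get_obs();print(o["t"]);im=save("wrist","w2.png")
for n,c,s in dots(im,60): print(n,np.round(c,1),np.round(wrist_plane(o,c,28),1))
E
```

```text
20.25
red [157.6 240.8] [ 617.2 -289.1   28. ]
red [385.4 212.2] [572.4  43.2  28. ]
green [247.3 229.5] [ 599.1 -156.    28. ]
blue [253.4 151.6] [ 486.2 -140.9   28. ]
blue [278.7 198.7] [ 552.5 -108.9   28. ]
blue [314.5 201.2] [556.2 -58.3  28. ]
blue [350.1 207.4] [565.2  -7.5  28. ]
```

View pics/w2.png

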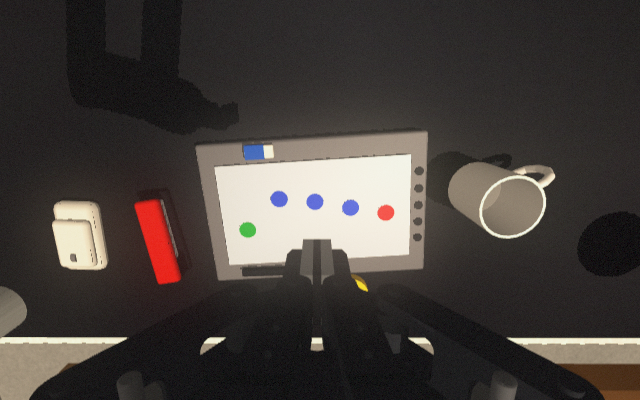

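The second wrist view matches the first: green is at (247,230), red at (385,212), and the display and other things have not moved. I hand the job in.

```bash
python3 -c "
from station import *
print(sign_off())"
```

```text
the job is handed in; nothing more can be done
None
```

I made the stroke from green through the three blue dots to red in one go, pressing about 3 N (roughly 3 mm deep) at each dot I checked. The finger then lifted clear, the display and the other things in view had not moved in the wrist picture, and I handed the job in at about 20 s.

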